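# Park the wide tape roll at the top of its feed ramp

### The job

Without pinching or lifting it, gently push the wide tape roll with the fingertips up its sloping gutter and over the crest, until it drops into the hollow against the top stop and cannot roll back. Then push the white keeper bar beside that gutter round until it lies fully across behind the roll, and move clear. Leave the narrow tape roll waiting at the low end of its own ramp and the other things where they are.

Things in the scene. Friction and masses are not known exactly. Their poses are not given: they have to be found in the camera images.
- wide_lane: Fixed aluminium gutter, 28.5 mm wide inside; side walls 4 mm thick, 12 mm above the floor. Origin: on the gutter floor at the low, robot-side end, mid width, 26 mm above the trolley top; x runs uphill along the floor (8 degree climb), y to the left, z square to the floor. Low stop at x 0 to 6 mm, 10 mm high. The two ramps stand side by side and may swap sides.
- wide_crest (a point): Crest of the wide gutter: the floor is straight up to here (x = 165 mm in the gutter's frame), then falls away, 20 degrees below the line of the floor, into a hollow.
- wide_stop (a point): Top stop of the wide gutter, a white plate that closes the hollow: this point is on its roll-side face, on the line of the gutter floor (x = 213 mm). It stands 38 mm above that line.
- wide_roll_center (a point): Centre of the wide white paper tape roll, 48 mm across and 25 mm wide, 40 to 85 g (under 2 N rolls it up), standing on edge in the wide gutter and free to roll along it. It starts against the low stop, centre at x = 25 mm, z = 24 mm of the gutter. Parked against the top stop its centre is at x = 189 mm, z = 17 mm.
- keeper (a joint): Angle of the keeper, a white bar 50 mm long, 6 mm thick, 20 mm high, hinged to the right of the wide gutter, axis square to its floor. 0: points downhill beside the gutter; -0.6 (limit): swung outward; +1.571 (limit): across the gutter behind the parked roll. Positive is clockwise from above. Starts at -0.6 to -0.1; stays where it is left; about 1 N at its end moves it.
- keeper_hinge (a point): The keeper's hinge axis at mid height of the bar: x = 154 mm, y = -36 mm, z = 25 mm in the wide gutter's frame. The bar spans z 15 to 35 mm, 3 mm above the side walls.
- keeper_tip (a point): The free end of the keeper bar, 50 mm from the hinge (the rounded end reaches 5 mm farther), at mid height.
- narrow_lane: Gutter of the narrow ramp, of the same form and origin, 15.5 mm wide inside and without a keeper. Leave alone.
- narrow_roll_center (a point): Centre of the narrow paper tape roll, 38 mm across and 12 mm wide, standing on edge at the low end of the narrow gutter. Leave it there.
- needle_a: Cream needle holder, 31 mm flange, 54 mm tall, standing between the low ends of the ramps; origin under its foot. Bystander.
- needle_b: Another such needle holder, standing nearer the robot on the left. Bystander.
- gauze: Flat gauze pack, 62x63x8 mm, in front of the ramps; origin under its centre. Bystander.
- pen: Pen, 138 mm long, 14 mm high, lying across in front of the right-hand ramp; origin under its centre. Bystander.
- green_bottle: Green bottle, 64 mm across, 160 mm tall, at the back between the ramps; origin under its foot. Bystander.
- wide_roll: The wide tape roll itself; its origin lies on its axis at the left-hand face, z along the roll's axis; the other axes turn as it rolls.

How it is judged (in metres and radians):
On the way, in this order (a step that is already met when the one before it is completed fails the run):
1. the wide roll lies in the hollow at the top of its gutter (x of wide_roll_center in the frame of wide_lane above 0.182 m and z of wide_roll_center in the frame of wide_lane below 0.0205 m), for 0.2 s.
2. the keeper bar lies across behind it (value of joint keeper above 1.4 rad), for 0.2 s.
At the end, for the whole second after the job is handed in: The wide roll rests in the hollow against the top stop (centre within about 8 mm of its parked place along the gutter, and below the height it has on the slope), the keeper bar is turned across to within 0.17 rad of its limit, and the narrow roll is within 20 mm of its start (all of step 1 and x of wide_roll_center in the frame of wide_lane below 0.197 m and linear speed of wide_roll below 0.02 m/s and value of joint keeper above 1.4 rad and distance of narrow_roll_center from where it was at the start of the episode below 0.02 m); the robot touches nothing.
It fails at once if the wide roll is lifted more than 10 mm off the gutter floor or leaves the gutter sideways (z of wide_roll_center in the frame of wide_lane above 0.034 m or y of wide_roll_center in the frame of wide_lane above 0.015 m or y of wide_roll_center in the frame of wide_lane below -0.015 m).
It fails at once if the fingers pinch the wide roll or press on it with more than 18 N (contact force between the fingers and wide_roll above 18 N).
It fails at once if the narrow roll is moved more than 20 mm (distance of narrow_roll_center from where it was at the start of the episode above 0.02 m).
It fails at once if a bystander is moved more than 30 mm (distance of any of needle_a, needle_b, gauze, pen, green_bottle from where it was at the start of the episode above 0.03 m).
It also fails if it takes over 48 s, if anything falls off the work surface, if the arm or the gripper's body presses on something with over 40 N, if the wrist force passes 120 N, or if a joint passes its speed limit or range.

### The arm

A 6-joint arm with a two-finger parallel gripper is mounted at the origin on a cart in front of the work surface, level with it; the furniture and walls round the work are solid. World frame = base frame: x ahead of the robot, y to its left, z up, the work surface at z = 0. Lengths are in m, angles in degrees, forces in N, time in s.
With the tool pointing down it reaches from about 0.3 to 0.75 m from the base axis. Payload 8.5 kg.
Tool frame: the origin (TCP) lies on the mounting face of the last link; the fingertips stand 173 mm ahead of it and the grasp point (between the pads) lies 155 mm ahead of it (env.tips_ahead is the distance from the TCP to the fingertips, in m); z points along the fingers, x is the direction in which the jaws open and shut, and the axes are right-handed (so a half turn about z gives the same grasp; the last joint's range is limited). The gripper opens to 85 mm and grips with 20 to 120 N. Pads are 22 mm wide; open, the fingers measure 114 mm over their backs; the gripper's body (76 mm by 85 mm) begins 54 mm behind the grasp point. The pads swing forward as they close: fully open they stand 13 mm farther back than shut.
Start: joints at [61.977, 21.807, 74.336, -0, 83.858, -12.336], TCP at [0.149, 0.529, 0.405] pointing down, gripper open.
Joint ranges: [-178.18, 178.18], [-50.72, 133.34], [12.68, 142.11], [-81.47, 261.47], [9.98, 163.14], [-165.26, 165.26]. Speed limits (degrees/s): [136.94, 136.94, 180, 180, 180, 180].

### API

Orientations are given as a 3x3 rotation matrix whose columns are the frame's x, y, z axes.
In Python, from rig import env gives the robot as it stands. The module is installed in compiled form; this text tells all that it offers.
- The arm moves only by the tool step_arm, never from a script. Its argument "increments" is a list of rows, each an object of numbers: "x", "y", "z": the shift along the tool's x, y, z in cm; "wx", "wy", "wz": the turn, a rotation vector about the tool's x, y, z in rad; "gripper": the finger opening in cm, from 0 to 8.54. A call has 1 to 20 rows; each row shifts and turns the commanded pose from where the row before left it, along the tool's axes as they then stand; what a row does not reach is not made up. A row lasts 1/10 s, in which the tool goes at most 50 mm and 8.59 degrees, less where a joint would pass 70% of its speed; a pose out of reach is approached as far as the arm can. A call with a gripper value outside its range is refused whole. The fingers move at their own pace and stop on an object; "newtons" is the grip in N (left out, the last holds). Time passes only in rows, so rows that do not move let the fingers close. It gives the time, the measured TCP pose, the force and the opening at its end, in the units of the state.
- env.observe(): the state, without advancing time (a new reading comes with each control period).
- env.get_image(name): name is "side" or "top"; returns a dict with "color" (420x560x3 uint8, blue, green, red), "camera_matrix" (3x3 intrinsics, pixels), "rvec" (rotation vector, rad) and "tvec" (3), from world to camera coordinates, as OpenCV has them. Camera axes: x right, y down, z forward; pixel columns grow to the right and rows downward; lengths in m; the calibration is good to about 2 mm. A picture is of the moment at which its call begins. There is no depth.
- env.close_job(): hands the job in, once; it reports no verdict.
The state is a dict: "time_s": time; "q": joint angles; "qvel": joint speeds; "joint_efforts": joint torques, N m; "position": TCP position; "tool_rot": TCP orientation; "ft_force": force on the tool from outside, world axes, zero at the start; "wrist_torque": the same for the moment, N m; "grip_width": finger opening in m.
Only numpy, scipy, OpenCV 4.12 (cv2) and the standard library are available. Lean on these libraries where they do the work, as an engineer would, in place of code of your own. Each camera call takes 0.05 s, during which the arm holds its last target. There are 200 camera calls.

## Working session

There is one attempt and no reset: what is moved stays moved. The work goes in short steps, Python scripts to look and compute and a tool call to move; the robot and the scene stay as the last step left them, time stands still between calls to the robot, and variables do not carry over. Pictures are saved under pics/ and viewed, about 8 in all and at most 12, crops included, and the job is handed in when it is done.

Besides the shell and the picture viewer there is one more tool, called after "Call:" as name([rows], argument=value, ...), one row to a line, values as JSON. step_arm: Moves the arm, as the interface text tells. Its arguments: {"type":"object","properties":{"increments":{"type":"array"},"newtons":{"type":"number"}},"required":["increments"]}

```bash
mkdir -p pics; python3 - <<'E'
from rig import env
import cv2,pickle
for n in("top","side"):
    d=env.get_image(n);pickle.dump(d,open(n+"0.pkl","wb"));cv2.imwrite(f"pics/{n}0.png",cv2.resize(d["color"],(784,588),interpolation=cv2.INTER_CUBIC))
    R=cv2.Rodrigues(d["rvec"])[0];print(n,(-R.T@d["tvec"].ravel()).round(3),R.round(2).tolist(),d["camera_matrix"].round(0).tolist())
s=env.observe();print(s["time_s"],s["position"],s["tool_rot"],env.tips_ahead)
E
```

```text
top [0.392 0.116 0.898] [[0.02, -1.0, -0.01], [-0.99, -0.01, -0.16], [0.16, 0.01, -0.99]] [[412.0, 0.0, 280.0], [0.0, 412.0, 209.0], [0.0, 0.0, 1.0]]
side [ 0.068 -0.494  0.403] [[0.8, -0.6, -0.02], [-0.25, -0.3, -0.92], [0.55, 0.74, -0.39]] [[429.0, 0.0, 280.0], [0.0, 429.0, 209.0], [0.0, 0.0, 1.0]]
0.1 [0.14871152 0.5294661  0.40417945] [[ 2.70422563e-01  9.62741533e-01 -6.14274467e-04]
 [ 9.62740895e-01 -2.70423113e-01 -1.14380963e-03]
 [-1.26730705e-03 -2.82075219e-04 -9.99999157e-01]] 0.1734
```

View pics/top0.png

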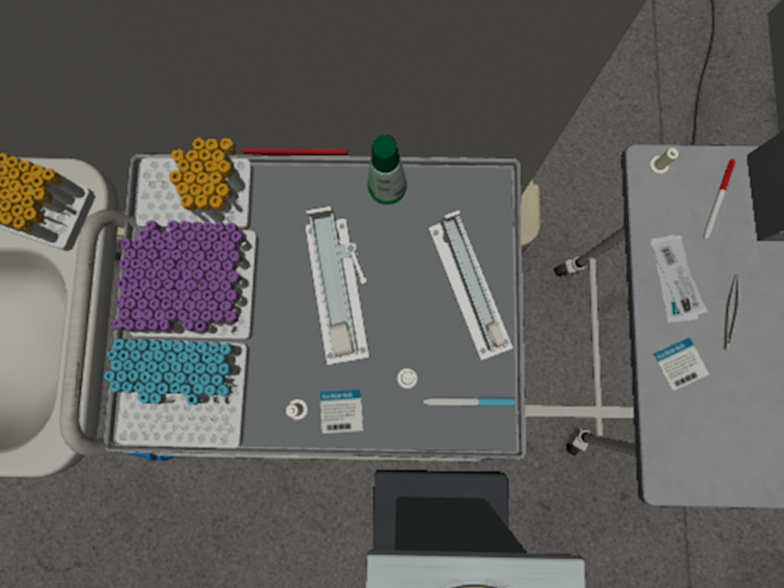

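View pics/side0.png

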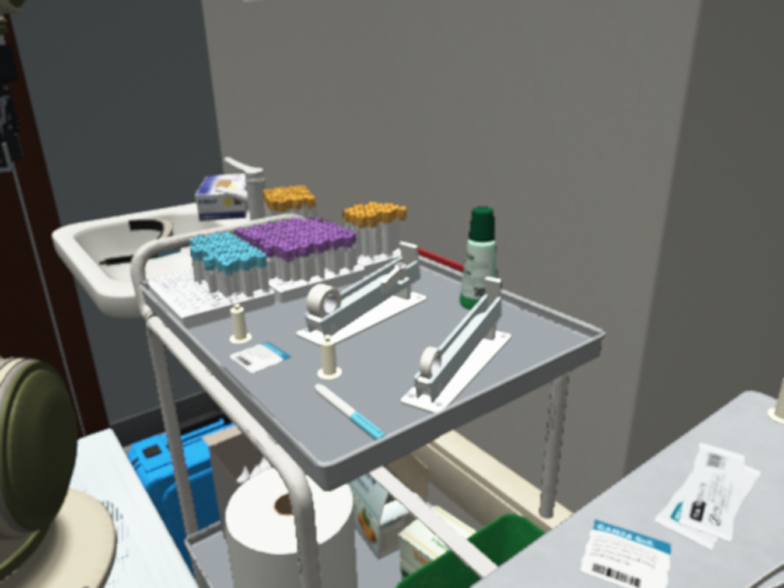

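```bash
python3 - <<'E'
import cv2,pickle
import numpy as np
a=pickle.load(open("top0.pkl","rb"))["color"][140:265,195:285]
b=pickle.load(open("side0.pkl","rb"))["color"][165:255,205:310]
a=cv2.resize(a,None,fx=4.5,fy=4.5,interpolation=cv2.INTER_CUBIC);b=cv2.resize(b,None,fx=3.7,fy=3.7,interpolation=cv2.INTER_CUBIC)
c=np.zeros((600,800,3),np.uint8);c[:a.shape[0],:a.shape[1]]=a;c[:b.shape[0],408:408+b.shape[1]]=b[:,:392]
cv2.imwrite("pics/crop0.png",c)
E
```

```text
(no output)
```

View pics/crop0.png

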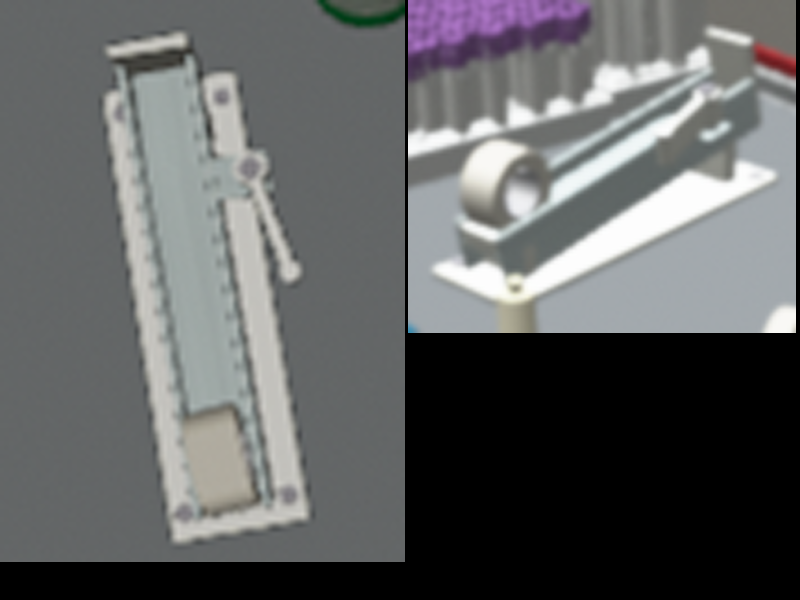

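```bash
cat >h.py <<'E'
import cv2,pickle,numpy as np
from scipy.optimize import least_squares
T=[pickle.load(open(n+"0.pkl","rb")) for n in("top","side")]
def proj(k,P,T=T): d=T[k]; return cv2.projectPoints(np.array(P,float).reshape(-1,3),d["rvec"],d["tvec"],d["camera_matrix"],None)[0].reshape(-1,2)
def lane(p,yaw_only=False):
    c,s=np.cos(p[2]),np.sin(p[2]);a=np.radians(8)
    R=np.array([[c,-s,0],[s,c,0],[0,0,1]])@np.array([[np.cos(a),0,-np.sin(a)],[0,1,0],[np.sin(a),0,np.cos(a)]])
    return R,np.array([p[0],p[1],.026])
def W(p,P): R,t=lane(p); return np.array(P,float).reshape(-1,3)@R.T+t
E
cat >fit.py <<'E'
from h import *
obs=[(0,(.154,-.036,.035),(250,166)),(0,(.215,0,.038),(148,46)),(0,(.025,0,.024),(221,460)),
(1,(.154,-.036,.035),(709,93)),(1,(.215,0,.038),(730,36)),(1,(.025,0,.024),(506,186))]
def px(k,uv): return (195+uv[0]/4.5,140+uv[1]/4.5) if k==0 else (205+(uv[0]-408)/3.7,165+uv[1]/3.7)
f=lambda p:np.concatenate([proj(k,W(p,P))[0]-px(k,uv) for k,P,uv in obs])
r=least_squares(f,[.4,.2,0.1]);print(r.x,np.degrees(r.x[2]));print(r.fun.reshape(-1,2).round(1).tolist())
p=r.x;np.save("lane.npy",p)
for n,P in dict(roll=(.025,0,.024),crest=(.165,0,0),stop=(.213,0,0),hinge=(.154,-.036,.025)).items(): print(n,W(p,P)[0].round(4))
# keeper angle
for t in np.arange(-.6,0,.1): print(round(t,1),((proj(0,W(p,(.154-.05*np.cos(t),-.036+.05*np.sin(t),.035)))[0]-(195,140))*4.5).round(0))
E
python3 fit.py
```

```text
[0.44008898 0.19735296 0.18195346] 10.42516530620416
[[0.3, -0.4], [0.5, -0.6], [0.1, -0.5], [-0.7, -0.3], [-0.7, -0.3], [-0.5, 0.8]]
roll [0.4612 0.2012 0.0532]
crest [0.6008 0.2269 0.049 ]
stop [0.6475 0.2355 0.0556]
hinge [0.5932 0.1889 0.0722]
-0.6 [328. 244.]
-0.5 [320. 251.]
-0.4 [311. 257.]
-0.3 [301. 263.]
-0.2 [291. 267.]
-0.1 [281. 271.]
```

Call:
step_arm([
  {"wz": -0.114, "gripper": 0},
  {"wz": -0.114, "gripper": 0},
  {"wz": -0.114, "gripper": 0},
  {"wz": -0.114, "gripper": 0},
  {"gripper": 0},
], newtons=40)

```text
invalid input at $.increments[0]: expected keys x, y, z, wx, wy, wz, gripper
```

```bash
cat >go.py <<'E'
import sys
from h import *
from rig import env
p=np.load("lane.npy");R,t=lane(p)
s=env.observe();Rt=s["tool_rot"];tip=s["position"]+Rt[:,2]*env.tips_ahead
print("t",s["time_s"],"tip lane mm",(R.T@(tip-t)*1e3).round(1),"F lane",(R.T@s["ft_force"]).round(1),"w",s["grip_width"],env.tips_ahead)
c,sn=np.cos(p[2]),np.sin(p[2]);D=np.array([[-sn,c,0],[c,sn,0],[0,0,-1]]).T
print("rot err (tool)",cv2.Rodrigues(Rt.T@D)[0].ravel().round(4))
for a in sys.argv[1:]:
    P=W(p,np.array(eval(a))/1e3)[0]; print(a,"tool cm",((Rt.T@(P-tip))*100).round(2)); 
E
python3 go.py "(-14,0,75)" "(-14,0,18)"
```

```text
t 0.1 tip lane mm [-195.9  379.2  234.3] F lane [-0.6 -1.  -0.7] w 0.08538346268047753 0.1734
rot err (tool) [-0.0006  0.0012 -0.4558]
(-14,0,75) tool cm [-25.13  34.86  13.27]
(-14,0,18) tool cm [-24.77  35.57  18.91]
```

Call:
step_arm([
  {"x": 0, "y": 0, "z": 0, "wx": 0, "wy": 0, "wz": -0.114, "gripper": 0},
  {"x": 0, "y": 0, "z": 0, "wx": 0, "wy": 0, "wz": -0.114, "gripper": 0},
  {"x": 0, "y": 0, "z": 0, "wx": 0, "wy": 0, "wz": -0.114, "gripper": 0},
  {"x": 0, "y": 0, "z": 0, "wx": 0, "wy": 0, "wz": -0.114, "gripper": 0},
  {"x": 0, "y": 0, "z": 0, "wx": 0, "wy": 0, "wz": 0, "gripper": 0},
], newtons=40)

```text
time_s: 0.6
position: [0.1487, 0.5295, 0.4044]
tool_rot: [[-0.182, 0.983, -0.0], [0.983, 0.182, -0.001], [-0.001, -0.0, -1.0]]
ft_force: [0.3, 0.6, -0.5]
grip_width: 0.0121
```

```bash
python3 go.py "(-14,0,75)" "(-14,0,18)"
```

```text
t 0.6 tip lane mm [-195.8  379.3  234.5] F lane [ 0.3  0.6 -0.6] w 0.012124110734562352 0.1734
rot err (tool) [-0.0005  0.0006  0.0012]
(-14,0,75) tool cm [-37.94  20.19  13.28]
(-14,0,18) tool cm [-37.94  20.98  18.92]
```

Call:
step_arm([
  {"x": -2.92, "y": 1.55, "z": 0, "wx": 0, "wy": 0, "wz": 0, "gripper": 0},
  {"x": -2.92, "y": 1.55, "z": 0, "wx": 0, "wy": 0, "wz": 0, "gripper": 0},
  {"x": -2.92, "y": 1.55, "z": 0, "wx": 0, "wy": 0, "wz": 0, "gripper": 0},
  {"x": -2.92, "y": 1.55, "z": 0, "wx": 0, "wy": 0, "wz": 0, "gripper": 0},
  {"x": -2.92, "y": 1.55, "z": 0, "wx": 0, "wy": 0, "wz": 0, "gripper": 0},
  {"x": -2.92, "y": 1.55, "z": 0, "wx": 0, "wy": 0, "wz": 0, "gripper": 0},
  {"x": -2.92, "y": 1.55, "z": 0, "wx": 0, "wy": 0, "wz": 0, "gripper": 0},
  {"x": -2.92, "y": 1.55, "z": 2.2, "wx": 0, "wy": 0, "wz": 0, "gripper": 0},
  {"x": -2.92, "y": 1.55, "z": 2.2, "wx": 0, "wy": 0, "wz": 0, "gripper": 0},
  {"x": -2.92, "y": 1.55, "z": 2.2, "wx": 0, "wy": 0, "wz": 0, "gripper": 0},
  {"x": -2.92, "y": 1.55, "z": 2.2, "wx": 0, "wy": 0, "wz": 0, "gripper": 0},
  {"x": -2.92, "y": 1.55, "z": 2.2, "wx": 0, "wy": 0, "wz": 0, "gripper": 0},
  {"x": -2.9, "y": 1.55, "z": 2.2, "wx": 0, "wy": 0, "wz": 0, "gripper": 0},
  {"x": 0, "y": 0, "z": 0, "wx": 0, "wy": 0, "wz": 0, "gripper": 0},
  {"x": 0, "y": 0, "z": 0, "wx": 0, "wy": 0, "wz": 0, "gripper": 0},
])

```text
time_s: 2.1
position: [0.4158, 0.1926, 0.2725]
tool_rot: [[-0.178, 0.984, -0.001], [0.984, 0.178, -0.0], [0.0, -0.001, -1.0]]
ft_force: [0.1, -0.4, 1.2]
grip_width: 0.0002
```

```bash
cat >shot.py <<'E'
import sys
from h import *
from rig import env
def shot(name,boxes):
    c=np.zeros((600,800,3),np.uint8)
    for i,(n,(x0,y0,w,h)) in enumerate(boxes):
        im=env.get_image(n)["color"][y0:y0+h,x0:x0+w];f=min(398/w,600/h)
        im=cv2.resize(im,None,fx=f,fy=f,interpolation=cv2.INTER_CUBIC);c[:im.shape[0],i*400:i*400+im.shape[1]]=im
    cv2.imwrite(name,c)
shot(sys.argv[1],[("top",(195,140,90,130)),("side",(195,145,120,130))])
E
python3 shot.py pics/s1.png;python3 go.py "(-14,0,18)"
```

```text
t 2.2 tip lane mm [-14.5   0.7  76.6] F lane [0.7 0.2 0.2] w -0.00015630839519930272 0.1734
rot err (tool) [ 0.0007 -0.0002 -0.0003]
(-14,0,18) tool cm [-0.07  0.86  5.8 ]
```

View pics/s1.png

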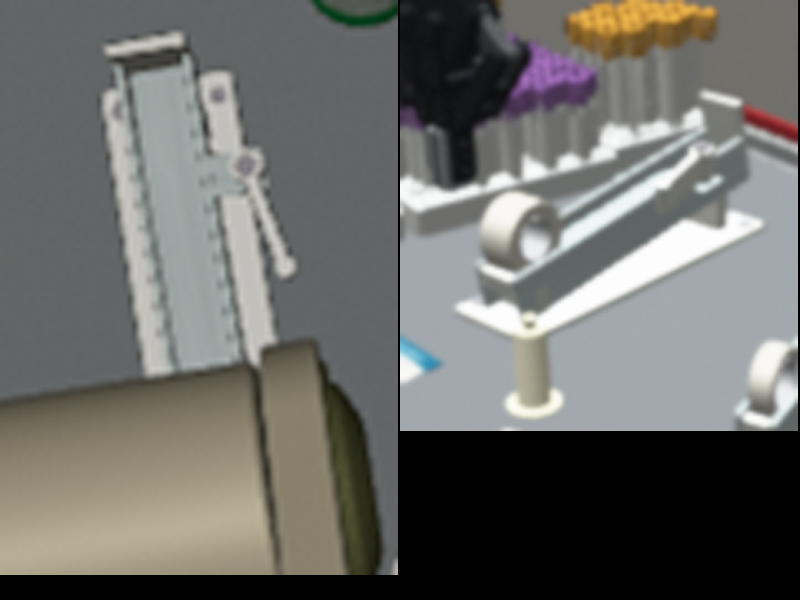

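```bash
python3 - <<'E'
from h import *
p=np.load("lane.npy")
for dz in(0,.013): print(((proj(1,W(p,(-.0145,.0007,.0766))-[0,0,dz])[0]-(195,145))*3.317+(400,0)).round(0))
E
```

```text
[453. 186.]
[454. 207.]
```

Call:
step_arm([
  {"x": 0, "y": 0.2, "z": 1.5, "wx": 0, "wy": 0, "wz": 0, "gripper": 0},
  {"x": -0.07, "y": 0.2, "z": 1.5, "wx": 0, "wy": 0, "wz": 0, "gripper": 0},
  {"x": 0, "y": 0.2, "z": 1.5, "wx": 0, "wy": 0, "wz": 0, "gripper": 0},
  {"x": 0, "y": 0.2, "z": 1.3, "wx": 0, "wy": 0, "wz": 0, "gripper": 0},
  {"x": 0, "y": 0, "z": 0, "wx": 0, "wy": 0, "wz": 0, "gripper": 0},
  {"x": 0, "y": 0, "z": 0, "wx": 0, "wy": 0, "wz": 0, "gripper": 0},
])

```text
time_s: 2.8
position: [0.4233, 0.1943, 0.2155]
tool_rot: [[-0.182, 0.983, 0.001], [0.983, 0.182, 0.0], [0.0, 0.001, -1.0]]
ft_force: [0.7, 0.8, -0.5]
grip_width: 0.0003
```

```bash
python3 go.py "(50,0,18)" "(140,0,18)" "(153,0,18)"
```

```text
t 2.8 tip lane mm [-14.5   0.   18.3] F lane [ 0.8  0.7 -0.6] w 0.00030695117700510645 0.1734
rot err (tool) [ 0.0008 -0.      0.001 ]
(50,0,18) tool cm [-0.01  6.39 -0.87]
(140,0,18) tool cm [-0.02 15.3  -2.11]
(153,0,18) tool cm [-0.02 16.59 -2.29]
```

Call:
step_arm([
  {"x": 0, "y": 0.2, "z": -0.03, "wx": 0, "wy": 0, "wz": 0, "gripper": 0},
  {"x": 0, "y": 0.2, "z": -0.03, "wx": 0, "wy": 0, "wz": 0, "gripper": 0},
  {"x": 0, "y": 0.2, "z": -0.03, "wx": 0, "wy": 0, "wz": 0, "gripper": 0},
  {"x": 0, "y": 0.2, "z": -0.03, "wx": 0, "wy": 0, "wz": 0, "gripper": 0},
  {"x": 0, "y": 0.3, "z": -0.04, "wx": 0, "wy": 0, "wz": 0, "gripper": 0},
  {"x": 0, "y": 0.3, "z": -0.04, "wx": 0, "wy": 0, "wz": 0, "gripper": 0},
  {"x": 0, "y": 0.4, "z": -0.056, "wx": 0, "wy": 0, "wz": 0, "gripper": 0},
  {"x": 0, "y": 0.4, "z": -0.056, "wx": 0, "wy": 0, "wz": 0, "gripper": 0},
  {"x": 0, "y": 0.4, "z": -0.056, "wx": 0, "wy": 0, "wz": 0, "gripper": 0},
  {"x": 0, "y": 0.4, "z": -0.056, "wx": 0, "wy": 0, "wz": 0, "gripper": 0},
  {"x": 0, "y": 0.4, "z": -0.056, "wx": 0, "wy": 0, "wz": 0, "gripper": 0},
  {"x": 0, "y": 0.4, "z": -0.056, "wx": 0, "wy": 0, "wz": 0, "gripper": 0},
  {"x": 0, "y": 0.4, "z": -0.056, "wx": 0, "wy": 0, "wz": 0, "gripper": 0},
  {"x": 0, "y": 0.4, "z": -0.056, "wx": 0, "wy": 0, "wz": 0, "gripper": 0},
  {"x": 0, "y": 0.4, "z": -0.056, "wx": 0, "wy": 0, "wz": 0, "gripper": 0},
  {"x": 0, "y": 0.4, "z": -0.056, "wx": 0, "wy": 0, "wz": 0, "gripper": 0},
  {"x": 0, "y": 0.3, "z": -0.042, "wx": 0, "wy": 0, "wz": 0, "gripper": 0},
  {"x": 0, "y": 0.3, "z": -0.042, "wx": 0, "wy": 0, "wz": 0, "gripper": 0},
  {"x": 0, "y": 0.2, "z": -0.028, "wx": 0, "wy": 0, "wz": 0, "gripper": 0},
  {"x": 0, "y": 0, "z": 0, "wx": 0, "wy": 0, "wz": 0, "gripper": 0},
])

```text
time_s: 4.8
position: [0.4848, 0.2049, 0.2235]
tool_rot: [[-0.181, 0.983, 0.0], [0.983, 0.181, 0.0], [-0.0, 0.0, -1.0]]
ft_force: [0.2, 0.4, -0.5]
grip_width: 0.0004
```

```bash
python3 shot.py pics/s2.png;python3 go.py "(130,0,18)" "(140,0,18)" "(150,0,18)"
```

```text
t 4.9 tip lane mm [48.  -0.6 17.5] F lane [-0.1  0.8  0.6] w -0.0002586879284009509 0.1734
rot err (tool) [0.0001 0.     0.0003]
(130,0,18) tool cm [ 0.06  8.11 -1.19]
(140,0,18) tool cm [ 0.06  9.1  -1.33]
(150,0,18) tool cm [ 0.06 10.09 -1.47]
```

View pics/s2.png

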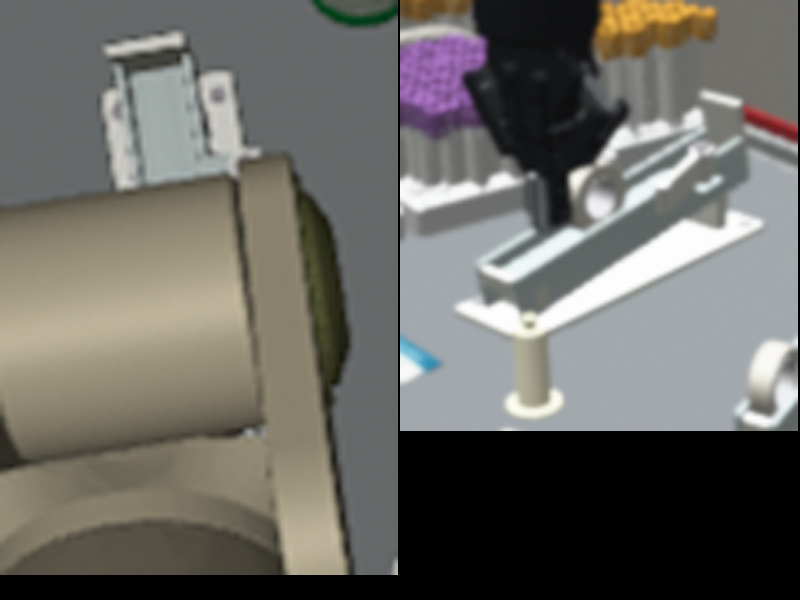

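Call:
step_arm([
  {"x": 0.03, "y": 0.3, "z": -0.05, "wx": 0, "wy": 0, "wz": 0, "gripper": 0},
  {"x": 0.03, "y": 0.4, "z": -0.06, "wx": 0, "wy": 0, "wz": 0, "gripper": 0},
  {"x": 0, "y": 0.5, "z": -0.073, "wx": 0, "wy": 0, "wz": 0, "gripper": 0},
  {"x": 0, "y": 0.5, "z": -0.073, "wx": 0, "wy": 0, "wz": 0, "gripper": 0},
  {"x": 0, "y": 0.5, "z": -0.073, "wx": 0, "wy": 0, "wz": 0, "gripper": 0},
  {"x": 0, "y": 0.5, "z": -0.073, "wx": 0, "wy": 0, "wz": 0, "gripper": 0},
  {"x": 0, "y": 0.5, "z": -0.073, "wx": 0, "wy": 0, "wz": 0, "gripper": 0},
  {"x": 0, "y": 0.5, "z": -0.073, "wx": 0, "wy": 0, "wz": 0, "gripper": 0},
  {"x": 0, "y": 0.5, "z": -0.073, "wx": 0, "wy": 0, "wz": 0, "gripper": 0},
  {"x": 0, "y": 0.5, "z": -0.073, "wx": 0, "wy": 0, "wz": 0, "gripper": 0},
  {"x": 0, "y": 0.5, "z": -0.073, "wx": 0, "wy": 0, "wz": 0, "gripper": 0},
  {"x": 0, "y": 0.5, "z": -0.073, "wx": 0, "wy": 0, "wz": 0, "gripper": 0},
  {"x": 0, "y": 0.5, "z": -0.073, "wx": 0, "wy": 0, "wz": 0, "gripper": 0},
  {"x": 0, "y": 0.5, "z": -0.073, "wx": 0, "wy": 0, "wz": 0, "gripper": 0},
  {"x": 0, "y": 0.4, "z": -0.056, "wx": 0, "wy": 0, "wz": 0, "gripper": 0},
  {"x": 0, "y": 0.3, "z": -0.042, "wx": 0, "wy": 0, "wz": 0, "gripper": 0},
  {"x": 0, "y": 0.3, "z": -0.042, "wx": 0, "wy": 0, "wz": 0, "gripper": 0},
  {"x": 0, "y": 0.3, "z": -0.042, "wx": 0, "wy": 0, "wz": 0, "gripper": 0},
  {"x": 0, "y": 0.3, "z": -0.042, "wx": 0, "wy": 0, "wz": 0, "gripper": 0},
  {"x": 0, "y": 0.2, "z": -0.028, "wx": 0, "wy": 0, "wz": 0, "gripper": 0},
])

```text
time_s: 6.9
position: [0.5684, 0.2209, 0.2359]
tool_rot: [[-0.181, 0.983, 0.0], [0.983, 0.181, 0.0], [-0.0, 0.0, -1.0]]
ft_force: [-0.6, -0.5, 0.1]
grip_width: -0.0002
```

Call:
step_arm([
  {"x": 0, "y": 0.2, "z": -0.028, "wx": 0, "wy": 0, "wz": 0, "gripper": 0},
  {"x": 0, "y": 0.2, "z": -0.028, "wx": 0, "wy": 0, "wz": 0, "gripper": 0},
  {"x": 0, "y": 0.2, "z": -0.028, "wx": 0, "wy": 0, "wz": 0, "gripper": 0},
  {"x": 0, "y": 0, "z": 0, "wx": 0, "wy": 0, "wz": 0, "gripper": 0},
  {"x": 0, "y": 0, "z": 0, "wx": 0, "wy": 0, "wz": 0, "gripper": 0},
])

```text
time_s: 7.4
position: [0.574, 0.222, 0.2366]
tool_rot: [[-0.181, 0.983, -0.0], [0.983, 0.181, -0.0], [-0.0, -0.0, -1.0]]
ft_force: [-0.4, -0.4, 0.7]
grip_width: 0.0001
```

```bash
python3 shot.py pics/s3.png;python3 go.py "(150,0,18)"
```

```text
t 7.5 tip lane mm [139.9  -0.   17.9] F lane [-0.5  0.8 -0.2] w -0.00010674195989117425 0.1734
rot err (tool) [-0.0001 -0.      0.0002]
(150,0,18) tool cm [ 0.    1.   -0.15]
```

View pics/s3.png

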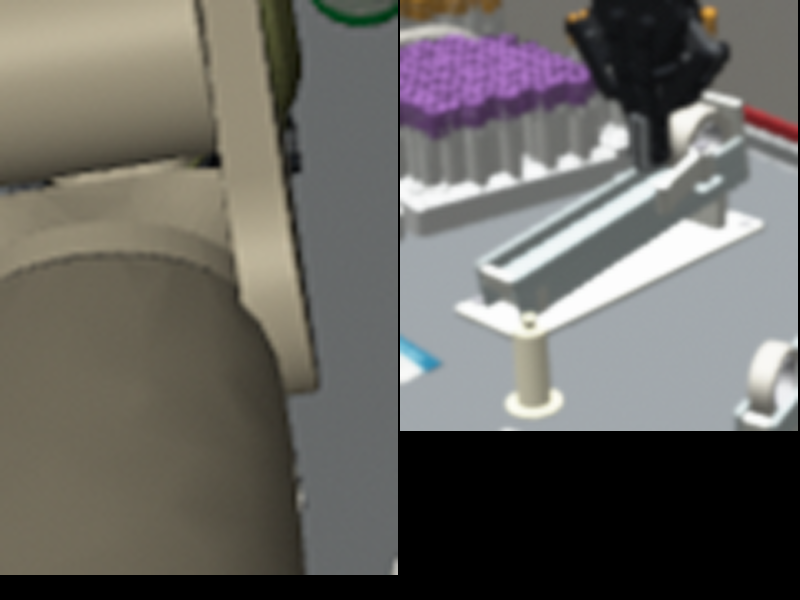

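```bash
python3 - <<'E'
from h import *
p=np.load("lane.npy")
print(((proj(1,W(p,[(.189,0,.017),(.175,0,.022),(.213,0,.038)]))-(195,145))*3.317+(400,0)).round(0).tolist())
R,t=lane(p);c,s=np.cos(p[2]),np.sin(p[2]);D=np.array([[-s,c,0],[c,s,0],[0,0,-1]]).T
L=[(140,0,18),(120,0,18),(112,0,52),(112,-77,52),(112,-77,20)]
H=np.array((154,-36))
for th in(-.2,0,.2,.4,.6,.8,1,1.2,1.4,1.5,1.55):
    d=np.array((-np.cos(th),np.sin(th)));n=np.array((np.sin(th),np.cos(th)))
    L.append((*(H+38*d-n*(3+11*abs(n[0])+15*n[1])),20))
Q=W(p,np.array(L)/1e3)@D*100
for a,b in zip(L[1:],np.diff(Q,axis=0)):print(np.round(a,0),b.round(2))
E
```

```text
[[698.0, 140.0], [683.0, 142.0], [718.0, 99.0]]
[120   0  18] [ 0.   -1.98  0.28]
[112   0  52] [-0.   -1.27 -3.26]
[112 -77  52] [-7.7 -0.   0. ]
[112 -77  20] [0.   0.45 3.17]
[121. -63.  20.] [ 1.4   0.86 -0.12]
[116. -54.  20.] [ 0.9  -0.47  0.07]
[113. -48.  20.] [ 0.61 -0.32  0.04]
[111. -41.  20.] [ 0.73 -0.2   0.03]
[110. -32.  20.] [ 0.83 -0.03  0.  ]
[112. -24.  20.] [ 0.88  0.18 -0.02]
[116. -15.  20.] [ 0.86  0.41 -0.06]
[123.  -7.  20.] [ 0.77  0.64 -0.09]
[131.  -1.  20.] [ 0.6   0.85 -0.12]
[136.   1.  20.] [ 0.22  0.49 -0.07]
[139.   2.  20.] [ 0.09  0.26 -0.04]
```

Call:
step_arm([
  {"x": 0, "y": -1.0, "z": 0.14, "wx": 0, "wy": 0, "wz": 0, "gripper": 0},
  {"x": 0, "y": -1.0, "z": 0.14, "wx": 0, "wy": 0, "wz": 0, "gripper": 0},
  {"x": 0, "y": -0.6, "z": -1.6, "wx": 0, "wy": 0, "wz": 0, "gripper": 0},
  {"x": 0, "y": -0.65, "z": -1.65, "wx": 0, "wy": 0, "wz": 0, "gripper": 0},
  {"x": 0, "y": 0, "z": 0, "wx": 0, "wy": 0, "wz": 0, "gripper": 0},
  {"x": -2, "y": 0, "z": 0, "wx": 0, "wy": 0, "wz": 0, "gripper": 0},
  {"x": -2, "y": 0, "z": 0, "wx": 0, "wy": 0, "wz": 0, "gripper": 0},
  {"x": -2, "y": 0, "z": 0, "wx": 0, "wy": 0, "wz": 0, "gripper": 0},
  {"x": -1.7, "y": 0, "z": 0, "wx": 0, "wy": 0, "wz": 0, "gripper": 0},
  {"x": 0, "y": 0, "z": 0, "wx": 0, "wy": 0, "wz": 0, "gripper": 0},
  {"x": 0, "y": 0.15, "z": 1.0, "wx": 0, "wy": 0, "wz": 0, "gripper": 0},
  {"x": 0, "y": 0.15, "z": 1.0, "wx": 0, "wy": 0, "wz": 0, "gripper": 0},
  {"x": 0, "y": 0.15, "z": 1.15, "wx": 0, "wy": 0, "wz": 0, "gripper": 0},
  {"x": 0, "y": 0, "z": 0, "wx": 0, "wy": 0, "wz": 0, "gripper": 0},
])

```text
time_s: 8.9
position: [0.5601, 0.1417, 0.2327]
tool_rot: [[-0.182, 0.983, -0.004], [0.983, 0.182, -0.0], [0.001, -0.004, -1.0]]
ft_force: [-0.4, -0.2, -0.1]
grip_width: 0.0002
```

```bash
python3 shot.py pics/s4.png;python3 go.py "(121,-63,20)" "(116,-54,20)"
```

```text
t 9.0 tip lane mm [111.8 -76.7  19.6] F lane [-0.5 -0.1 -0.1] w 0.000375373175066025 0.1734
rot err (tool) [-0.001  -0.0001  0.0008]
(121,-63,20) tool cm [ 1.37  0.9  -0.17]
(116,-54,20) tool cm [ 2.27  0.41 -0.1 ]
```

View pics/s4.png

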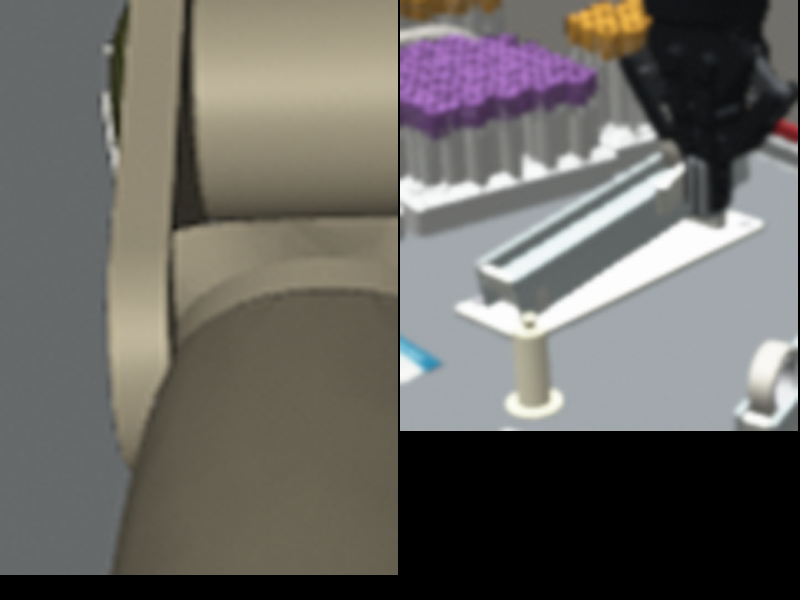

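Call:
step_arm([
  {"x": 0.5, "y": 0.1, "z": -0.02, "wx": 0, "wy": 0, "wz": 0, "gripper": 0},
  {"x": 0.5, "y": 0.1, "z": -0.02, "wx": 0, "wy": 0, "wz": 0, "gripper": 0},
  {"x": 0.5, "y": 0.1, "z": -0.02, "wx": 0, "wy": 0, "wz": 0, "gripper": 0},
  {"x": 0.4, "y": 0.1, "z": -0.02, "wx": 0, "wy": 0, "wz": 0, "gripper": 0},
  {"x": 0.37, "y": 0, "z": -0.02, "wx": 0, "wy": 0, "wz": 0, "gripper": 0},
  {"x": 0.3, "y": -0.16, "z": 0.02, "wx": 0, "wy": 0, "wz": 0, "gripper": 0},
  {"x": 0.3, "y": -0.16, "z": 0.02, "wx": 0, "wy": 0, "wz": 0, "gripper": 0},
  {"x": 0.37, "y": -0.1, "z": 0.015, "wx": 0, "wy": 0, "wz": 0, "gripper": 0},
  {"x": 0.37, "y": -0.1, "z": 0.015, "wx": 0, "wy": 0, "wz": 0, "gripper": 0},
  {"x": 0.42, "y": -0.015, "z": 0, "wx": 0, "wy": 0, "wz": 0, "gripper": 0},
  {"x": 0.42, "y": -0.015, "z": 0, "wx": 0, "wy": 0, "wz": 0, "gripper": 0},
  {"x": 0.44, "y": 0.09, "z": -0.01, "wx": 0, "wy": 0, "wz": 0, "gripper": 0},
  {"x": 0.44, "y": 0.09, "z": -0.01, "wx": 0, "wy": 0, "wz": 0, "gripper": 0},
  {"x": 0.43, "y": 0.2, "z": -0.03, "wx": 0, "wy": 0, "wz": 0, "gripper": 0},
  {"x": 0.43, "y": 0.2, "z": -0.03, "wx": 0, "wy": 0, "wz": 0, "gripper": 0},
  {"x": 0.38, "y": 0.32, "z": -0.045, "wx": 0, "wy": 0, "wz": 0, "gripper": 0},
  {"x": 0.38, "y": 0.32, "z": -0.045, "wx": 0, "wy": 0, "wz": 0, "gripper": 0},
  {"x": 0, "y": 0, "z": 0, "wx": 0, "wy": 0, "wz": 0, "gripper": 0},
])

```text
time_s: 10.8
position: [0.5586, 0.212, 0.2369]
tool_rot: [[-0.182, 0.983, 0.0], [0.983, 0.182, 0.0], [0.0, 0.001, -1.0]]
ft_force: [-0.1, 0.1, -0.8]
grip_width: -0.0003
```

```bash
python3 shot.py pics/s5.png;python3 go.py "(131,-1,20)" "(139,2,20)"
```

```text
t 10.9 tip lane mm [122.9  -7.4  20.5] F lane [-0.  -0.3 -0.1] w -0.00040915550352710117 0.1734
rot err (tool) [ 0.     -0.0002  0.0004]
(131,-1,20) tool cm [ 0.64  0.81 -0.06]
(139,2,20) tool cm [ 0.94  1.6  -0.17]
```

View pics/s5.png

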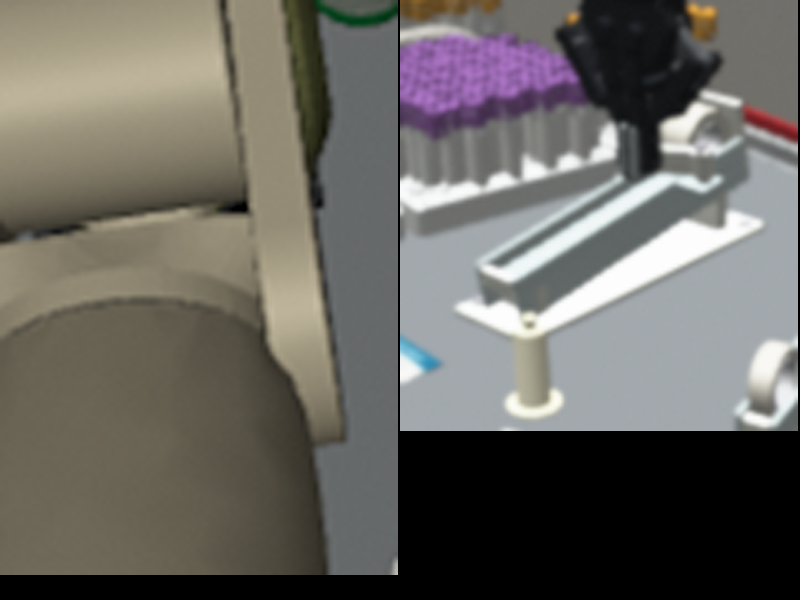

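Call:
step_arm([
  {"x": 0.32, "y": 0.4, "z": -0.04, "wx": 0, "wy": 0, "wz": 0, "gripper": 0},
  {"x": 0.32, "y": 0.4, "z": -0.04, "wx": 0, "wy": 0, "wz": 0, "gripper": 0},
  {"x": 0.2, "y": 0.3, "z": -0.04, "wx": 0, "wy": 0, "wz": 0, "gripper": 0},
  {"x": 0.1, "y": 0.3, "z": -0.04, "wx": 0, "wy": 0, "wz": 0, "gripper": 0},
  {"x": 0, "y": 0.2, "z": -0.02, "wx": 0, "wy": 0, "wz": 0, "gripper": 0},
  {"x": 0, "y": 0, "z": 0, "wx": 0, "wy": 0, "wz": 0, "gripper": 0},
  {"x": 0, "y": 0, "z": 0, "wx": 0, "wy": 0, "wz": 0, "gripper": 0},
])

```text
time_s: 11.6
position: [0.5718, 0.2237, 0.2385]
tool_rot: [[-0.181, 0.983, -0.003], [0.983, 0.181, -0.0], [0.0, -0.003, -1.0]]
ft_force: [-4.4, 0.5, 1.9]
grip_width: 0.0001
```

```bash
python3 go.py "(140,2,20)"
```

```text
t 11.6 tip lane mm [138.    2.2  20. ] F lane [-3.9  1.3  2.5] w 0.00014879313440289193 0.1734
rot err (tool) [-0.0026 -0.0004  0.0004]
(140,2,20) tool cm [-0.02  0.2  -0.02]
```

Call:
step_arm([
  {"x": 0, "y": 0.1, "z": -0.01, "wx": 0, "wy": 0, "wz": 0, "gripper": 0},
  {"x": 0, "y": 0, "z": 0, "wx": 0, "wy": 0, "wz": 0, "gripper": 0},
  {"x": 0, "y": 0, "z": 0, "wx": 0, "wy": 0, "wz": 0, "gripper": 0},
])

```text
time_s: 11.9
position: [0.5724, 0.2239, 0.2384]
tool_rot: [[-0.181, 0.983, -0.005], [0.983, 0.181, -0.0], [0.0, -0.005, -1.0]]
ft_force: [-9.5, -0.4, 2.9]
grip_width: -0.0
```

Call:
step_arm([
  {"x": 0, "y": -0.5, "z": 0.05, "wx": 0, "wy": 0, "wz": 0, "gripper": 0},
  {"x": 0, "y": -1, "z": 0.1, "wx": 0, "wy": 0, "wz": 0, "gripper": 0},
  {"x": 0, "y": -1, "z": -0.5, "wx": 0, "wy": 0, "wz": 0, "gripper": 0},
  {"x": 0, "y": -1, "z": -2, "wx": 0, "wy": 0, "wz": 0, "gripper": 0},
  {"x": 0, "y": -1, "z": -3, "wx": 0, "wy": 0, "wz": 0, "gripper": 0},
  {"x": 0, "y": -2, "z": -3, "wx": 0, "wy": 0, "wz": 0, "gripper": 0},
  {"x": 0, "y": -3, "z": -3, "wx": 0, "wy": 0, "wz": 0, "gripper": 0},
  {"x": 0, "y": -3, "z": -2, "wx": 0, "wy": 0, "wz": 0, "gripper": 0},
  {"x": 0, "y": -3, "z": 0, "wx": 0, "wy": 0, "wz": 0, "gripper": 0},
  {"x": 0, "y": -2, "z": 0, "wx": 0, "wy": 0, "wz": 0, "gripper": 0},
  {"x": 0, "y": 0, "z": 0, "wx": 0, "wy": 0, "wz": 0, "gripper": 0},
  {"x": 0, "y": 0, "z": 0, "wx": 0, "wy": 0, "wz": 0, "gripper": 0},
])

```text
time_s: 13.1
position: [0.4014, 0.1921, 0.3729]
tool_rot: [[-0.181, 0.983, 0.002], [0.983, 0.181, 0.0], [0.0, 0.002, -1.0]]
ft_force: [-0.3, 0.2, 0.2]
grip_width: -0.0003
```

```bash
python3 shot.py pics/s6.png; python3 go.py; python3 - <<'E'
from h import *
p=np.load("lane.npy")
P=W(p,[(.154,-.036,.035),(.154,.014,.035),(.189,0,.041)])
print(((proj(0,P)-(195,140))*398/90).round(0).tolist(),((proj(1,P)-(195,145))*3.317+(400,0)).round(0).tolist())
E
```

```text
t 13.2 tip lane mm [-13.8   1.7 176.6] F lane [ 0.6 -0.3 -0.8] w 0.0001247253660316644 0.1734
rot err (tool) [0.0009 0.     0.    ]
[[247.0, 161.0], [140.0, 179.0], [156.0, 97.0]] [[701.0, 149.0], [645.0, 132.0], [694.0, 108.0]]
```

View pics/s6.png

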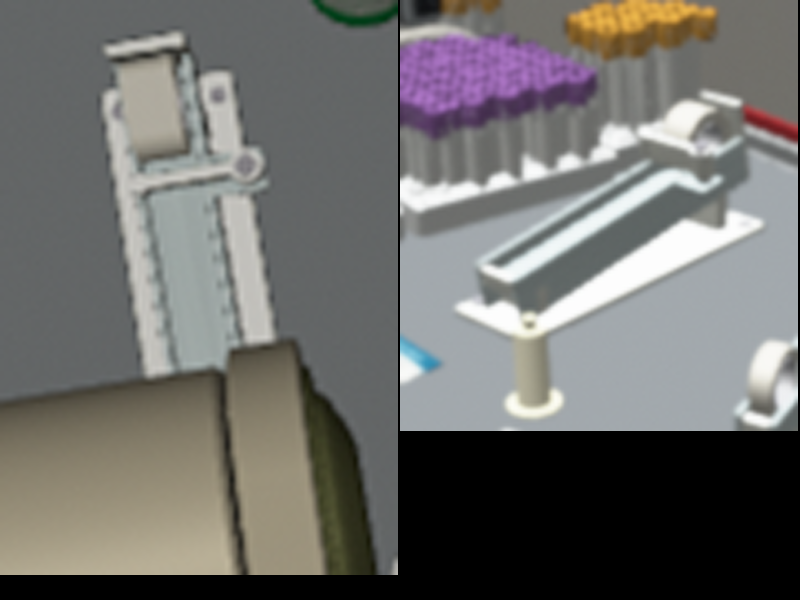

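The top view shows the roll parked against the stop at about (152,105). The keeper lies fully across, from the hinge at (246,163) to the tip at about (138,183), where the fit predicts (140,179). The narrow roll and needle holder in view have not moved, so I'm handing in.

```bash
python3 -c "
from rig import env
print(env.close_job())"
```

```text
the job is handed in; nothing more can be done
None
```

I pushed the wide roll up its gutter and over the crest with the closed fingertips. I then swung the keeper bar across behind it to its limit, moved clear and handed the job in at about 13 s.

- **Roll:** the final pictures show it resting in the hollow against the top stop. The force readings I took while pushing it stayed around 1 N.
- **Keeper:** the bar lies across the gutter behind the roll. Its tip is within about 4 crop pixels (roughly 2 mm) of the fitted position, which is about 0.04 rad or less from the limit. The force rose to about 9.5 N against its stop, which agrees.
- **Narrow roll and other things:** the narrow roll and the needle holder in the side view sit where they were. I never went near the gauze, pen, bottle or other needle holder, and they were outside the last pictures, so I did not check them separately.
- **Arm at hand-in:** the fingertips were about 18 cm above the low end of the gutter, and the wrist force read near zero.

No check failed or disagreed. The first move call was refused because rows must carry all seven keys; nothing moved, and I sent it again.

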